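# Lock a keyhole hanger bracket onto a display board

### The arm

A 7-joint arm with a two-finger parallel gripper is mounted at the origin on the work surface. World frame = base frame: x ahead of the robot, y to its left, z up, the work surface at z = 0. Lengths are in m, angles in rad, forces in N, time in s.
With the tool pointing down it reaches from about 0.425 to 0.925 m from the base axis. Payload 6.8 kg.
Tool frame: the origin (TCP) lies midway between the tips of the shut fingers; the grasp point (between the pads) lies 19 mm behind it; z points along the fingers, y is the line along which they close (so a half turn about z gives the same grasp; the last joint's range is limited). The gripper opens to 85 mm and grips with 20 to 120 N. Pads are 22 mm wide; open, the fingers measure 114 mm over their backs; the gripper's body (76 mm by 85 mm) begins 54 mm behind the grasp point. The pads swing forward as they close: fully open they stand 13 mm farther back than shut.
Start: joints at [-1.283, 0.477, 0.022, 1.555, -0.011, 1.109, -0.083], TCP at [0.26, 0.623, 0.231] pointing down, gripper open.
Joint ranges: [-2.96, 2.96], [-0.34, 2.1], [-1.41, 1.46], [0.24, 2.44], [-1.37, 4.51], [0.17, 1.92], [-2.96, 2.96]. Speed limits (rad/s): [2.39, 2.39, 3.14, 3.14, 3.14, 3.14, 3.14].

### API

Orientations are given as [roll, pitch, yaw] about the fixed x, y, z axes, in that order (R = Rz(yaw) Ry(pitch) Rx(roll)).
In Python, from station import env gives the robot as it stands. The module is installed in compiled form; this text tells all that it offers.
- The arm moves only by the shell command python3 -m crank 'ROWS' [FORCE]. ROWS is JSON, a list of rows, each an object with "delta_pos": the shift along the tool's x, y, z in mm, a list of three; "angular": the turn, a rotation vector about the tool's x, y, z in rad, a list of three; "fingers": the closure in counts, from 0 (fully open) to 255 (shut). A call has 1 to 20 rows; each row is the pose to reach, as a shift and turn from the pose commanded when the call began, along the tool's axes at that moment; what a row does not reach only later rows make up. A row lasts 1/12 s, in which the tool goes at most 41.7 mm and 7.16 degrees, less where a joint would pass 70% of its speed; a pose out of reach is approached as far as the arm can. A call with a gripper value outside its range is refused whole. The fingers move at their own pace and stop on an object; FORCE is the grip in N (left out, the last holds). Time passes only in rows, so rows that repeat a pose let the fingers close. It gives the time, the measured TCP pose, the force, the opening and the grip force at its end, in the units of the state.
- env.read_state(): the state, without advancing time (a new reading comes with each control period).
- env.capture(name): name is "scene" or "top" or "wrist"; returns the picture (480x640x3 uint8, blue, green, red); there is no depth.
- env.get_calibration(name): a dict with "mtx" (3x3 intrinsics, pixels), "position" and "rotation" of the camera in the world; the wrist camera has in their place "tool_from_camera" (4x4, takes a point from camera to tool coordinates, whose origin is the TCP and whose axes are the flange's). Camera axes: x right, y up, looking along -z (the intrinsics and any distortion apply to the point x, -y, -z); pixel columns grow to the right and rows downward; lengths in m; the calibration is good to about 2 mm. The wrist camera is an equidistant fisheye: a pixel r from the principal point sees the ray r / f radians off the axis. A picture is of the moment at which its call begins: read the wrist's pose just before it. get_calibration takes no time and is no camera call.
- env.hand_in(): hands the job in; it is judged then, once.
The state is a dict: "t": time; "joint_pos": joint angles; "qvel": joint speeds; "joint_efforts": joint torques, N m; "tool_pos": TCP position; "tool_rot": TCP orientation; "force": force on the tool from outside, world axes, zero at the start; "wrist_torque": the same for the moment, N m; "grip_width": finger opening in m; "gripper_force": force on a finger pad.
Only numpy, scipy, OpenCV 4.12 (cv2) and the standard library are available. Lean on these libraries where they do the work, as an engineer would, in place of code of your own. Each camera call takes 0.05 s, during which the arm holds its last target. There are 200 camera calls.

### The job

Mount the green bracket on the two brass screws of the wooden display board: lower it so that both screw heads come up through the wide ends of its keyholes and it lies flat, then slide it towards the green stripe until it comes to its stop and the red spring latch pops up behind it, and let go. The screws' position is only roughly known and they bend at 20 N, so feel for the stop and push gently; leave the blue bracket, the pots and the planter where they are.

Things in the scene. Friction and masses are not known exactly. Their poses are not given: they have to be found in the camera images.
- green_bracket_mid (a point): Green steel hanger bracket, 0.3 kg: point on its centre line 35 mm above the underside; grasp here. Plate 76 (x) x 130 (y) x 4 mm, flat on the table at first, z up. Upright stem at the plate's centre, 14 (x) x 24 (y) mm, its top 70 mm above the underside; the top 8 mm is a T head 14 x 40 mm (long in y). Pinch the stem across its 14 mm, fingers closing along x.
- green_bracket_holes (a point): Point between the two keyholes of the green bracket, on the plate's underside, same axes; bracket centre is at x = -8 mm from it. Keyholes at y = +-42 mm: wide part 34 mm long (x -17 to +17 mm) and 19 mm wide; from its -x end a slot 10 mm wide runs 13.5 mm on to a closed end at x = -30.5 mm.
- board: Fixed, waxed (slippery) wooden board 260 (x) x 220 (y) x 15 mm; origin at the centre of its underside, z up, x towards the green stripe near one edge. The bracket slides along this +x, bracket x and board x alike. Home: bracket centre at board x = 0 +-8 mm, y = 0, the shanks at the slots' closed ends; lying flat, its listed point is then 50 mm above the board's underside.
- screws (a point): Nominal point midway between the two screws, on the board's top (board x = -19 mm), board axes. Screws at y = +-42 mm: 7 mm shanks, brass heads 14 mm wide tapering to 8 mm on top, from 6.5 to 12 mm above the board. Screws and latch share a dark steel strip, fixed fast but set by hand: truly up to 8 mm off nominal along +-x, exact in y. Lower the keyholes' wide parts here.
- latch (a joint): Travel (m) of the red spring latch, a block 10 (x) x 18 (y) mm centred 25.5 mm to -x of the screws, y = 0, standing 5 mm above the board. 0 = up, 0.006 = fully down (3 N to start, 5.5 N at the end). The plate holds it at 0.005 while flat over the heads, before the slide; it springs up to 0 behind the plate's rear edge in the last 1.5 mm before the stop.
- blue_bracket_mid (a point): Same point of the blue bracket, a bystander of the same size whose keyholes are only 60 mm apart and do not fit these screws.
- white_pot_mid (a point): White flower pot, 90 mm wide, 85 mm tall; point 40 mm up its axis. Bystander.
- pink_pot_mid (a point): Pink flower pot, 84 mm wide, 80 mm tall; point 40 mm up its axis. Bystander.
- teal_pot_mid (a point): Teal flower pot, 90 mm wide, 95 mm tall; point 45 mm up its axis. Bystander.
- planter_mid (a point): Brown clay hanging planter, 100 mm square, with a pointed handle to 171 mm; point 35 mm up its axis. Bystander.
Mind the look-alikes: they are no part of the job. What is shaped like the part that bears green_bracket_mid but orange or purple is not meant.

How it is judged:
By the outcome, as a careful person would: the job done as asked, in the order asked, and still so for the second after the job is handed in, with the robot touching nothing.
It also fails if it takes over 43 s, if anything falls off the work surface, if the arm or the gripper's body presses on something with over 40 N, if the wrist force passes 120 N, or if a joint passes its speed limit or range.

## Working session

There is one attempt and no reset: what is moved stays moved. The work goes in short steps, Python scripts to look and compute and a shell command to move; the robot and the scene stay as the last step left them, time stands still between calls to the robot, and variables do not carry over. Pictures are saved under pics/ and viewed, at most 12 in all, crops included, and the job is handed in when it is done.

```bash
mkdir -p pics; python3 - <<'E'
from station import env
import cv2,numpy as np
print(env.read_state())
for n in("scene","top"):
    im=env.capture(n);cv2.imwrite(f"pics/{n}0.png",im)
    print(n,env.get_calibration(n))
print(env.get_calibration("wrist"))
E
```

```text
{'t': 0.0, 'joint_pos': array([-1.28310776,  0.47781269,  0.02234847,  1.55645262, -0.01148969,
        1.10931883, -0.08309666]), 'qvel': array([ 0.00186829, -0.00176676, -0.00120474,  0.00070063, -0.00107063,
       -0.00062587, -0.00131824]), 'joint_efforts': array([ 4.23439287e-04, -5.96453476e+01,  1.60813205e+00, -2.81180549e+01,
        1.25112713e-02,  9.45131615e-03,  4.52713903e-05]), 'tool_pos': array([0.2600277 , 0.62225484, 0.23031697]), 'tool_rot': array([-3.13973576e+00,  1.52428939e-04,  2.74582600e+00]), 'force': array([ 0.70898828, -0.53546133, -0.19189264]), 'wrist_torque': array([ 0.01411744, -0.02204754,  0.0421718 ]), 'gripper_force': 0.0, 'grip_width': 0.08542875553201444}
scene {'mtx': array([[544.45973966,   0.        , 320.15358295],
       [  0.        , 544.45973966, 240.97904459],
       [  0.        ,   0.        ,   1.        ]]), 'position': array([1.46498417, 0.49645031, 0.93857968]), 'rotation': array([ 0.90791228, -0.00861718,  2.11925801])}
top {'mtx': array([[450.43486797,   0.        , 318.57371481],
       [  0.        , 450.43486797, 233.32817761],
       [  0.        ,   0.        ,   1.        ]]), 'position': array([ 0.40816015, -0.05541071,  1.52888806]), 'rotation': array([ 0.07614744, -0.01385797, -1.59562735])}
{'mtx': array([[371.64829954,   0.        , 321.81861337],
       [  0.        , 371.64829954, 240.00677636],
       [  0.        ,   0.        ,   1.        ]]), 'tool_from_camera': array([[-2.63742455e-04,  9.61268919e-01,  2.75612039e-01,
         7.01828976e-02],
       [ 9.99999948e-01,  3.04689760e-04, -1.05751385e-04,
         8.69796343e-04],
       [-1.85631685e-04,  2.75611997e-01, -9.61268949e-01,
        -1.41754703e-01],
       [ 0.00000000e+00,  0.00000000e+00,  0.00000000e+00,
         1.00000000e+00]])}
```

View pics/top0.png

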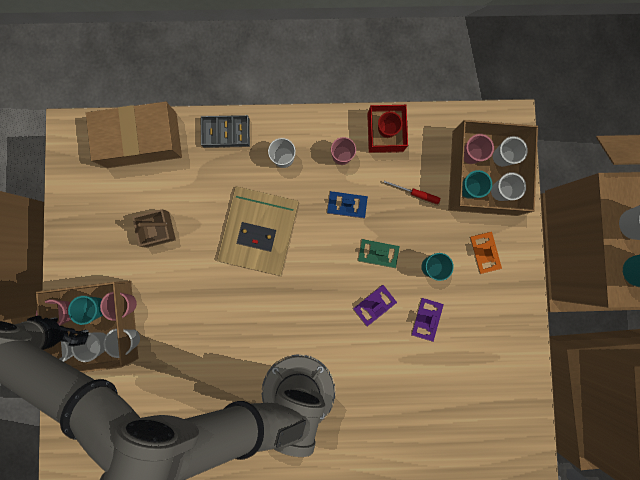

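View pics/scene0.png

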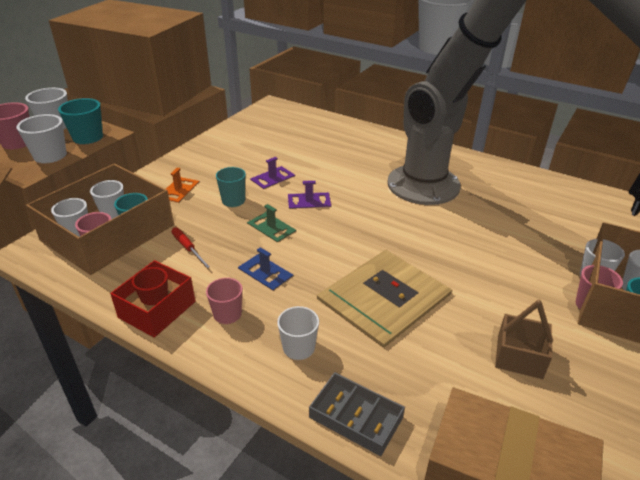

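The top view shows the board around (257,231) with its stripe at the upper edge, and the green bracket at (378,252). In the scene view the bracket is at (271,222) and the board at (385,295). I'll enlarge both.

```bash
python3 - <<'E'
import cv2,numpy as np
t=cv2.imread("pics/top0.png");s=cv2.imread("pics/scene0.png")
a=cv2.resize(t[180:280,205:405],None,fx=4,fy=4,interpolation=cv2.INTER_CUBIC)
b=cv2.resize(s[195:345,240:460],None,fx=3.636,fy=3.636,interpolation=cv2.INTER_CUBIC)
cv2.imwrite("pics/ct.png",a);cv2.imwrite("pics/cs.png",b)
E
```

```text
(no output)
```

View pics/ct.png

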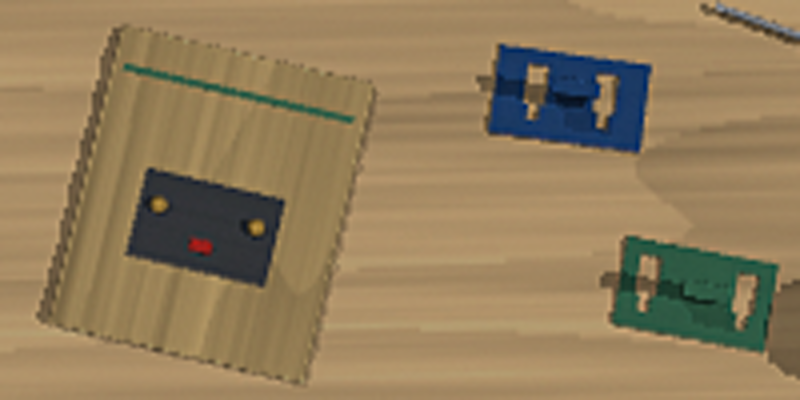

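The crop shows the green plate's corners near (624,237), (777,267), (764,351) and (612,323). The slots point down, so bracket +x is up in the image, like the board's stripe. Screws are at (159,204) and (257,227), and the latch at (201,246).

```bash
cat > h.py <<'E'
import numpy as np
from scipy.spatial.transform import Rotation as R
from scipy.optimize import least_squares
from station import env
def rpy(a): return R.from_euler('xyz',a).as_matrix()
def ray(n,u,v):
    c=env.get_calibration(n);k=c["mtx"];d=np.array([(u-k[0,2])/k[0,0],-(v-k[1,2])/k[1,1],-1])
    return np.array(c["position"]),rpy(c["rotation"])@d
def wray(u,v,s):
    c=env.get_calibration("wrist");k=c["mtx"];T=c["tool_from_camera"]
    x,y=u-k[0,2],v-k[1,2];r=np.hypot(x,y);th=r/k[0,0]
    d=np.array([np.sin(th)*x/r,-np.sin(th)*y/r,-np.cos(th)])
    Rt=rpy(s["tool_rot"]);return s["tool_pos"]+Rt@T[:3,3],Rt@T[:3,:3]@d
def onz(o,z): p,d=o; return (p+d*(z-p[2])/d[2])[:2]
def fit(model,pts):
    model,pts=np.array(model,float),np.array(pts)
    def f(q): c,s=np.cos(q[2]),np.sin(q[2]); return (model@np.array([[c,s],[-s,c]])+q[:2]-pts).ravel()
    r=least_squares(f,[*pts.mean(0),0]); return r.x,np.round(r.fun*1000,1)
E
python3 - <<'E'
from h import *
C=lambda x,y:((x+.5)/4-.5+205,(y+.5)/4-.5+180)
def P(l,z): return [onz(ray("top",*C(*p)),z) for p in l]
# model order TL(+x,+y) TR(+x,-y) BR BL
q=fit([[.038,.065],[.038,-.065],[-.038,-.065],[-.038,.065]],P([(624,237),(777,267),(764,351),(612,323)],.004));print("green",q)
q=fit([[.13,.11],[.13,-.11],[-.13,-.11],[-.13,.11]],P([(125,28),(376,90),(305,384),(50,322)],.015));print("board",q)
b=q[0]
s=np.array(P([(159,204),(257,227)],.027));d=s.mean(0)-b[:2];c,si=np.cos(b[2]),np.sin(b[2])
print("screws",s,s.mean(0),"inboard",[d@[c,si],d@[-si,c]],np.linalg.norm(s[0]-s[1]))
print("screw yaw",np.arctan2(*(s[0]-s[1])[::-1])-np.pi/2)
print("latch",P([(201,246)],.02))
E
```

```text
green (array([ 0.45149665, -0.27982766, -0.20460928]), array([ 0.2, -2.1,  2.5, -0.2, -1.2,  1.5, -1.5,  0.8]))
board (array([ 0.53620042,  0.12382051, -0.26043917]), array([ 1.7, -0.4,  2.8, -1.6, -2.1,  0.7, -2.4,  1.3]))
screws [[0.53714127 0.16835562]
 [0.51595374 0.08702667]] [0.5265475  0.12769114] inboard [np.float64(-0.010324092911180688), np.float64(0.0012544300543009203)] 0.08404349495573563
screw yaw -0.25485172126831457
latch [array([0.50162992, 0.13475686])]
```

View pics/cs.png

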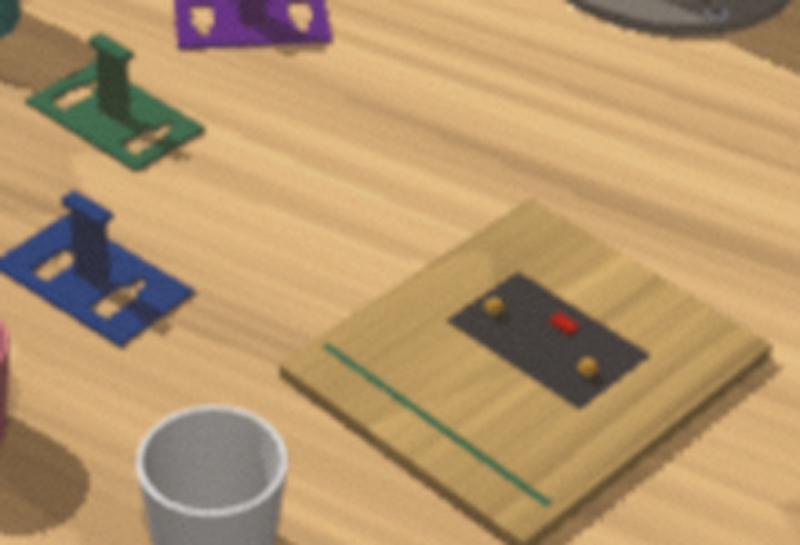

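```bash
python3 -m crank '[{"delta_pos":[-439,-350,0],"angular":[0,0,1.4],"fingers":0},{"delta_pos":[-439,-350,0],"angular":[0,0,1.4],"fingers":0},{"delta_pos":[-439,-350,0],"angular":[0,0,1.4],"fingers":0},{"delta_pos":[-439,-350,0],"angular":[0,0,1.4],"fingers":0},{"delta_pos":[-439,-350,0],"angular":[0,0,1.4],"fingers":0},{"delta_pos":[-439,-350,0],"angular":[0,0,1.4],"fingers":0},{"delta_pos":[-439,-350,0],"angular":[0,0,1.4],"fingers":0},{"delta_pos":[-439,-350,0],"angular":[0,0,1.4],"fingers":0},{"delta_pos":[-439,-350,0],"angular":[0,0,1.4],"fingers":0},{"delta_pos":[-439,-350,0],"angular":[0,0,1.4],"fingers":0},{"delta_pos":[-439,-350,0],"angular":[0,0,1.4],"fingers":0},{"delta_pos":[-439,-350,0],"angular":[0,0,1.4],"fingers":0},{"delta_pos":[-439,-350,0],"angular":[0,0,1.4],"fingers":0},{"delta_pos":[-439,-350,0],"angular":[0,0,1.4],"fingers":0},{"delta_pos":[-439,-350,0],"angular":[0,0,1.4],"fingers":0},{"delta_pos":[-439,-350,0],"angular":[0,0,1.4],"fingers":0},{"delta_pos":[-439,-350,0],"angular":[0,0,1.4],"fingers":0}]' 40; python3 - <<'E'
from h import *
import cv2,json
s=env.read_state();im=env.capture("wrist");cv2.imwrite("pics/w1.png",im)
cv2.imwrite("pics/w1v.png",im)
json.dump({k:np.array(s[k]).tolist() for k in("tool_pos","tool_rot")},open("w1.json","w"));print(s["t"],s["joint_pos"],s["force"])
E
```

```text
t: 1.52
tool_pos: [0.5298, 0.1316, 0.2309]
tool_rot: [-3.141, -0.0, 1.347]
force: [0.4, 0.0, 1.0]
grip_width: 0.085
gripper_force: 0.0
1.5167 [-0.76030258  0.28269427  0.49136482  1.89205258 -0.15723488  1.00526819
 -0.42482843] [0.42497658 0.01247925 1.04061489]
```

View pics/w1v.png

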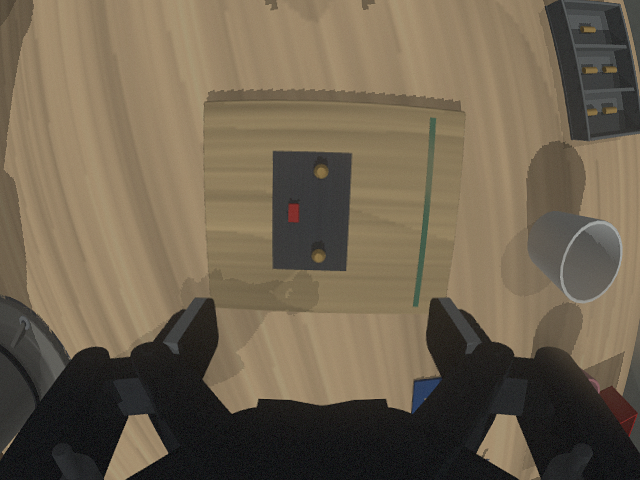

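The wrist view shows the board's corners at (205,101), (464,111), (448,313) and (209,307). Screws are at (321,171) and (319,256), the latch at (293,213).

```bash
python3 - <<'E'
from h import *
import json,cv2
s=json.load(open("w1.json"));s={k:np.array(v) for k,v in s.items()}
im=cv2.imread("pics/w1.png");h=cv2.cvtColor(im,cv2.COLOR_BGR2HSV)
m=cv2.inRange(h[140:290,270:355],(12,110,60),(30,255,255));n,_,st,ce=cv2.connectedComponentsWithStats(m)
for i in range(1,n):
    if st[i,4]>20: print("brass",ce[i]+[270,140],st[i])
P=lambda l,z:[onz(wray(u,v,s),z) for u,v in l]
q=fit([[-.13,.11],[.13,.11],[.13,-.11],[-.13,-.11]],P([(205,101),(464,111),(448,313),(209,307)],.015));print("board",q)
b=q[0];c,si=np.cos(b[2]),np.sin(b[2])
for z in(.024,):
    w=np.array(P([(321,171),(319,256)],z));d=w.mean(0)-b[:2]
    print("screws",w,w.mean(0),"inboard",d@[c,si],d@[-si,c],np.linalg.norm(w[0]-w[1]),"yaw",np.arctan2(*(w[0]-w[1])[::-1])-np.pi/2)
print("latch",P([(293,213)],.02))
E
```

```text
brass [320.81690141 170.99295775] [ 44  25  14  13 142]
brass [318.28571429 255.39495798] [ 42 109  13  13 119]
board (array([ 0.53931361,  0.12565433, -0.25192548]), array([-1.8,  0.9,  3.1,  0.5, -3.7,  0.4,  2.3, -1.9]))
screws [[0.53718052 0.16905056]
 [0.51658573 0.08788248]] [0.52688313 0.12846652] inboard -0.01273910458879031 -0.00037510965623533104 0.08374009061247847 yaw -0.24848621464111154
latch [array([0.50149361, 0.13499125])]
```

```bash
python3 -m crank '[{"delta_pos":[-419,15,50],"angular":[0,0,-0.02],"fingers":0},{"delta_pos":[-419,15,50],"angular":[0,0,-0.02],"fingers":0},{"delta_pos":[-419,15,50],"angular":[0,0,-0.02],"fingers":0},{"delta_pos":[-419,15,50],"angular":[0,0,-0.02],"fingers":0},{"delta_pos":[-419,15,50],"angular":[0,0,-0.02],"fingers":0},{"delta_pos":[-419,15,50],"angular":[0,0,-0.02],"fingers":0},{"delta_pos":[-419,15,50],"angular":[0,0,-0.02],"fingers":0},{"delta_pos":[-419,15,50],"angular":[0,0,-0.02],"fingers":0},{"delta_pos":[-419,15,50],"angular":[0,0,-0.02],"fingers":0},{"delta_pos":[-419,15,50],"angular":[0,0,-0.02],"fingers":0},{"delta_pos":[-419,15,50],"angular":[0,0,-0.02],"fingers":0},{"delta_pos":[-419,15,50],"angular":[0,0,-0.02],"fingers":0},{"delta_pos":[-419,15,50],"angular":[0,0,-0.02],"fingers":0}]' 40; python3 - <<'E'
from h import *
import cv2,json
s=env.read_state();im=env.capture("wrist");cv2.imwrite("pics/w2.png",im)
json.dump({k:np.array(s[k]).tolist() for k in("tool_pos","tool_rot")},open("w2.json","w"));print(s["t"],s["joint_pos"],s["force"])
E
```

```text
t: 2.65
tool_pos: [0.4521, -0.2796, 0.181]
tool_rot: [-3.141, -0.001, 1.367]
force: [0.2, 0.9, 0.1]
grip_width: 0.0856
gripper_force: 0.0
2.65 [-0.07897091  0.34561681  0.64011015  1.98134933 -0.26286867  0.89711495
  0.49510727] [0.1525149  0.8875201  0.09786684]
```

View pics/w2.png

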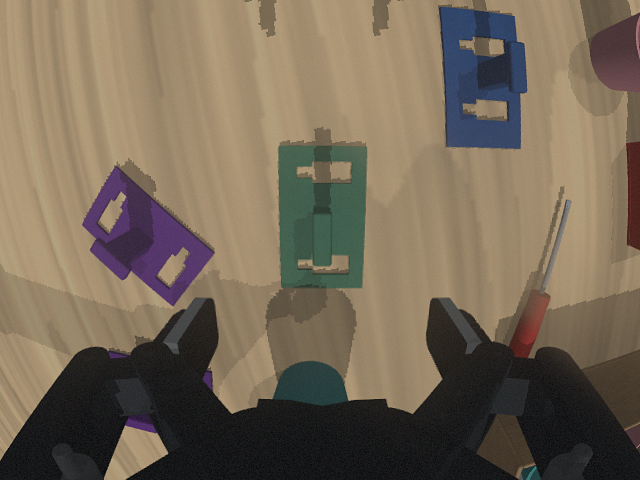

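Centred on the green bracket: corners (279,144), (367,144), (362,288) and (282,288), T-head centre (322,239).

```bash
python3 - <<'E'
from h import *
import json
s=json.load(open("w2.json"));s={k:np.array(v) for k,v in s.items()}
P=lambda l,z:[onz(wray(u,v,s),z) for u,v in l]
print(fit([[-.038,.065],[.038,.065],[.038,-.065],[-.038,-.065]],P([(279,143.5),(367,144),(362,288),(281.5,288)],.004)))
print("head",P([(322,239)],.07))
t=onz(ray("top",437,265),.08);print("teal",t)
E
```

```text
(array([ 0.45211005, -0.28062316, -0.21062867]), array([-0.8, -0.8,  0.2, -1.1,  0.6,  0.6,  0. ,  1.3]))
head [array([ 0.45189027, -0.28028309])]
teal [ 0.40683974 -0.45704478]
```

```bash
python3 -m crank '[{"delta_pos":[-1,0,40],"angular":[0,0,0.005],"fingers":0},{"delta_pos":[-1,0,80],"angular":[0,0,0.005],"fingers":0},{"delta_pos":[-1,0,115],"angular":[0,0,0.005],"fingers":0},{"delta_pos":[-1,0,140],"angular":[0,0,0.005],"fingers":0},{"delta_pos":[-1,0,155],"angular":[0,0,0.005],"fingers":0},{"delta_pos":[-1,0,165],"angular":[0,0,0.005],"fingers":0},{"delta_pos":[-1,0,165],"angular":[0,0,0.005],"fingers":120},{"delta_pos":[-1,0,165],"angular":[0,0,0.005],"fingers":160},{"delta_pos":[-1,0,165],"angular":[0,0,0.005],"fingers":180},{"delta_pos":[-1,0,165],"angular":[0,0,0.005],"fingers":255},{"delta_pos":[-1,0,165],"angular":[0,0,0.005],"fingers":255},{"delta_pos":[-1,0,165],"angular":[0,0,0.005],"fingers":255},{"delta_pos":[-1,0,165],"angular":[0,0,0.005],"fingers":255},{"delta_pos":[-1,0,165],"angular":[0,0,0.005],"fingers":255},{"delta_pos":[-1,0,165],"angular":[0,0,0.005],"fingers":255},{"delta_pos":[-1,0,165],"angular":[0,0,0.005],"fingers":255}]' 60
```

```text
t: 4.03
tool_pos: [0.4519, -0.2823, 0.0172]
tool_rot: [3.14, -0.0, 1.361]
force: [-0.1, 1.9, 8.1]
grip_width: 0.0135
gripper_force: 60.4
```

```bash
python3 -m crank '[{"delta_pos":[0,0,-20],"angular":[0,0,0],"fingers":255},{"delta_pos":[0,0,-60],"angular":[0,0,0],"fingers":255},{"delta_pos":[0,0,-100],"angular":[0,0,0],"fingers":255},{"delta_pos":[20,-1,-110],"angular":[0,0,0.02],"fingers":255},{"delta_pos":[55,-3,-110],"angular":[0,0,0.042],"fingers":255},{"delta_pos":[95,-5,-110],"angular":[0,0,0.042],"fingers":255},{"delta_pos":[135,-7,-110],"angular":[0,0,0.042],"fingers":255},{"delta_pos":[175,-9,-110],"angular":[0,0,0.042],"fingers":255},{"delta_pos":[215,-10,-110],"angular":[0,0,0.042],"fingers":255},{"delta_pos":[255,-12,-110],"angular":[0,0,0.042],"fingers":255},{"delta_pos":[295,-14,-110],"angular":[0,0,0.042],"fingers":255},{"delta_pos":[335,-16,-110],"angular":[0,0,0.042],"fingers":255},{"delta_pos":[370,-18,-110],"angular":[0,0,0.042],"fingers":255},{"delta_pos":[398,-19,-105],"angular":[0,0,0.042],"fingers":255},{"delta_pos":[411,-20,-95],"angular":[0,0,0.042],"fingers":255},{"delta_pos":[416,-20,-84],"angular":[0,0,0.042],"fingers":255},{"delta_pos":[416,-20,-84],"angular":[0,0,0.042],"fingers":255},{"delta_pos":[416,-20,-84],"angular":[0,0,0.042],"fingers":255}]' 60; python3 - <<'E'
from h import *
import cv2,json
s=env.read_state();im=env.capture("wrist");cv2.imwrite("pics/w3.png",im)
json.dump({k:np.array(s[k]).tolist() for k in("tool_pos","tool_rot")},open("w3.json","w"));print(s["t"],s["tool_pos"],s["tool_rot"],s["force"],s["wrist_torque"])
cv2.imwrite("pics/w3c.png",cv2.resize(im[60:360,160:480],None,fx=2,fy=2,interpolation=cv2.INTER_CUBIC))
E
```

```text
t: 5.53
tool_pos: [0.5173, 0.1267, 0.0993]
tool_rot: [-3.14, 0.003, 1.317]
force: [-0.1, -1.2, -4.3]
grip_width: 0.0134
gripper_force: 59.3
5.5333 [0.51726778 0.12665358 0.09926719] [-3.13957602e+00  2.77457753e-03  1.31686579e+00] [-0.08660415 -1.17193521 -4.28218834] [-0.07931308 -0.02115361 -0.03050046]
```

View pics/w3c.png

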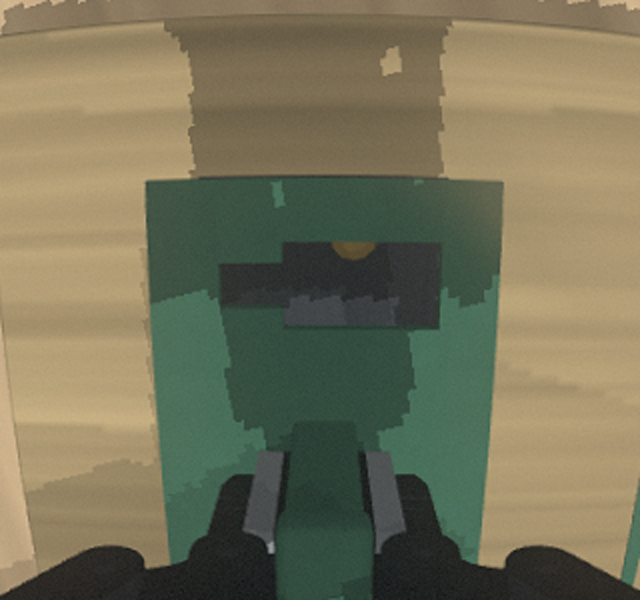

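The crop shows the plate's far corners at (147,182) and (503,182). The wide hole spans (284,243) to (440,328), with the screw head under its top edge at (352,250).

```bash
python3 - <<'E'
from h import *
import json
s=json.load(open("w3.json"));s={k:np.array(v) for k,v in s.items()}
C=lambda x,y:((x+.5)/2-.5+160,(y+.5)/2-.5+60)
P=lambda l,z:[onz(wray(*C(*p),s),z) for p in l]
zt=.086
b=-.2505;e=np.array([[np.cos(b),np.sin(b)],[-np.sin(b),np.cos(b)]])
# bracket-centre frame: wide part x -9..25, y 42+-9.5
q=fit([[-.038,.065],[.038,.065],[-.009,.0515],[.025,.0515],[.025,.0325],[-.009,.0325]],P([(147,182),(503,182),(284,243),(440,243),(440,328),(285,328)],zt));print(q)
sc=np.array([.5267,.128]);c=q[0][:2];h=c+.008*np.array([np.cos(q[0][2]),np.sin(q[0][2])])
d=sc-h;print("centre",c,"tcp-centre in board",e@(s["tool_pos"][:2]-c)*1000,"need along board x,y mm",e@d*1000,"yaw err",b-q[0][2])
ty=s["tool_rot"][2];print("tool move",(np.array([[np.cos(ty),np.sin(ty)],[np.sin(ty),-np.cos(ty)]])@d)*1000)
print("screw head by x", P([(352,255)],.024), "expected +y screw", sc+.042*e[1])
E
```

```text
(array([ 0.51763243,  0.12735365, -0.25126202]), array([-0.6,  0.3,  0.6,  0.2, -0.4,  0.3,  0.8, -0.1,  0.1, -0.4, -0.5,
       -0.3]))
centre [0.51763243 0.12735365] tcp-centre in board [-0.17972634 -0.76861378] need along board x,y mm [0.62434203 2.8800184 ] yaw err 0.0007620156781066867
tool move [2.88214328 0.61445837]
screw head by x [array([0.53516365, 0.16408169])] expected +y screw [0.53711131 0.16868912]
```

```bash
python3 -m crank '[{"delta_pos":[3,0.6,15],"angular":[0,0,0],"fingers":255},{"delta_pos":[3,0.6,32],"angular":[0,0,0],"fingers":255},{"delta_pos":[3,0.6,44],"angular":[0,0,0],"fingers":255},{"delta_pos":[3,0.6,49],"angular":[0,0,0],"fingers":255},{"delta_pos":[3,0.6,49],"angular":[0,0,0],"fingers":255},{"delta_pos":[3,0.6,49],"angular":[0,0,0],"fingers":255}]'; python3 - <<'E'
from h import *
import cv2,json
s=env.read_state();im=env.capture("wrist");cv2.imwrite("pics/w4.png",im)
json.dump({k:np.array(s[k]).tolist() for k in("tool_pos","tool_rot")},open("w4.json","w"));print(s["t"],s["tool_pos"],s["tool_rot"],s["force"],s["wrist_torque"])
cv2.imwrite("pics/w4c.png",cv2.resize(im[120:320,220:420],None,fx=3,fy=3,interpolation=cv2.INTER_CUBIC))
E
```

```text
t: 6.08
tool_pos: [0.52, 0.1307, 0.0516]
tool_rot: [3.142, 0.0, 1.317]
force: [-0.1, -0.4, -4.2]
grip_width: 0.0133
gripper_force: 59.5
6.0833 [0.51997732 0.13073795 0.05158109] [3.14150094e+00 3.05022823e-04 1.31737850e+00] [-0.10241441 -0.36851816 -4.19839874] [ 0.01004259 -0.07096336  0.01261726]
```

View pics/w4c.png

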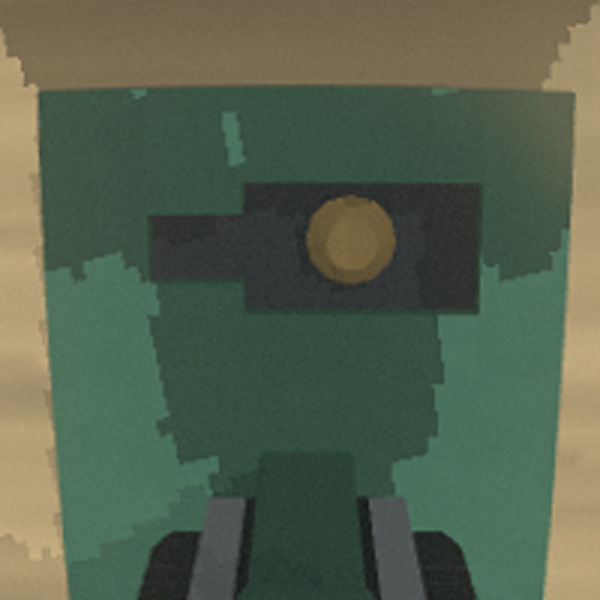

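The screw head at (351,240) shows inside the wide hole, which spans (245,183) to (480,313).

```bash
python3 - <<'E'
from h import *
import json
s=json.load(open("w4.json"));s={k:np.array(v) for k,v in s.items()}
C=lambda x,y:((x+.5)/3-.5+220,(y+.5)/3-.5+120)
P=lambda l,z:[onz(wray(*C(*p),s),z) for p in l]
q=fit([[-.038,.065],[.038,.065],[-.009,.0515],[.025,.0515],[.025,.0325],[-.009,.0325]],P([(40,92),(576,94),(245,183),(481,183),(479,314),(245,312)],s["tool_pos"][2]-.0172+.004));print(q)
a=q[0][2];e=np.array([[np.cos(a),np.sin(a)],[-np.sin(a),np.cos(a)]])
for p,z in(((351,240),.0235),((353,243),.027)): print("screw in bracket centre frame (want 8,42)",e@(P([p],z)[0]-q[0][:2])*1000)
E
```

```text
(array([ 0.52006033,  0.13162696, -0.25609755]), array([-0.4,  0.4,  0.4,  0.3, -0.3,  0.2,  0.5, -0.3,  0.1, -0.2, -0.3,
       -0.3]))
screw in bracket centre frame (want 8,42) [ 6.81478721 40.7520689 ]
screw in bracket centre frame (want 8,42) [ 6.98022036 40.89667583]
```

```bash
python3 -m crank '[{"delta_pos":[-1.1,0,0],"angular":[0,0,0],"fingers":255},{"delta_pos":[-1.1,0,5],"angular":[0,0,0],"fingers":255},{"delta_pos":[-1.1,0,9],"angular":[0,0,0],"fingers":255},{"delta_pos":[-1.1,0,12],"angular":[0,0,0],"fingers":255},{"delta_pos":[-1.1,0,15],"angular":[0,0,0],"fingers":255},{"delta_pos":[-1.1,0,17],"angular":[0,0,0],"fingers":255},{"delta_pos":[-1.1,0,17],"angular":[0,0,0],"fingers":255}]'; python3 -m crank '[{"delta_pos":[0,0,1],"angular":[0,0,0],"fingers":255},{"delta_pos":[0,0,2],"angular":[0,0,0],"fingers":255},{"delta_pos":[0,0,2],"angular":[0,0,0],"fingers":255},{"delta_pos":[0,0,2],"angular":[0,0,0],"fingers":255}]'; python3 - <<'E'
from h import *
import cv2
s=env.read_state();im=env.capture("wrist");print(s["t"],s["tool_pos"],s["force"],s["wrist_torque"])
cv2.imwrite("pics/w5c.png",cv2.resize(im[120:320,220:420],None,fx=3,fy=3,interpolation=cv2.INTER_CUBIC))
E
```

```text
t: 6.72
tool_pos: [0.5194, 0.1307, 0.034]
tool_rot: [-3.141, 0.0, 1.319]
force: [-1.1, -0.5, 1.8]
grip_width: 0.0132
gripper_force: 60.1
t: 7.05
tool_pos: [0.5195, 0.1307, 0.0324]
tool_rot: [-3.141, -0.0, 1.319]
force: [-0.4, 0.4, 0.8]
grip_width: 0.0133
gripper_force: 60.2
7.05 [0.51946111 0.13066011 0.03239968] [-0.35315903  0.38398742  0.78467382] [0.03460381 0.42903251 0.03237453]
```

View pics/w5c.png

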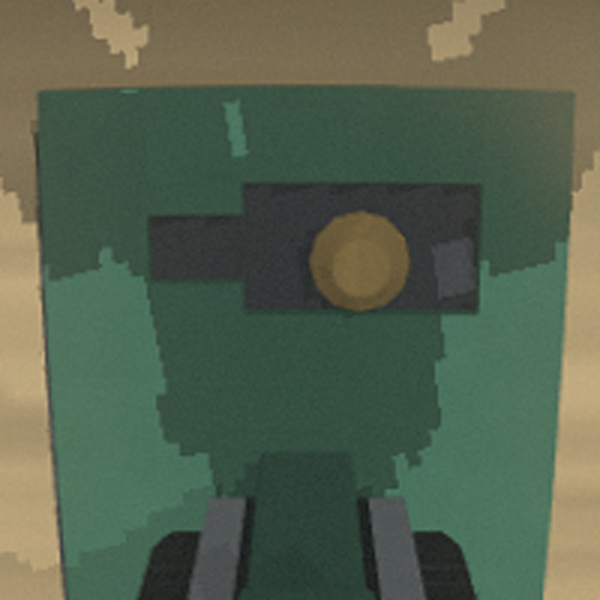

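```bash
python3 - <<'E'
from h import *
s=env.read_state();print(s["tool_pos"],s["tool_rot"],s["force"])
C=lambda x,y:((x+.5)/3-.5+220,(y+.5)/3-.5+120)
P=lambda l,z:[onz(wray(*C(*p),s),z) for p in l]
q=fit([[-.038,.065],[.038,.065],[-.009,.0515],[.025,.0515],[.025,.0325],[-.009,.0325]],P([(39,92),(576,93),(245,183),(481,183),(479,313),(245,312)],s["tool_pos"][2]-.0172+.004));print(q)
a=q[0][2];e=np.array([[np.cos(a),np.sin(a)],[-np.sin(a),np.cos(a)]])
for p,z in(((360,261),.0225),((362,264),.027)): print("screw in bracket centre frame (want 8,42)",e@(P([p],z)[0]-q[0][:2])*1000)
E
```

```text
[0.51949683 0.1306715  0.03239953] [-3.14153930e+00 -1.91656251e-04  1.31879569e+00] [-1.11805078  0.28028024  1.44346393]
(array([ 0.51965404,  0.13158593, -0.25281075]), array([-0.3,  0.3,  0.3,  0.2, -0.3,  0.2,  0.5, -0.2,  0.1, -0.3, -0.2,
       -0.3]))
screw in bracket centre frame (want 8,42) [ 7.36573368 40.88907677]
screw in bracket centre frame (want 8,42) [ 7.42085768 41.34141914]
```

```bash
python3 -m crank '[{"delta_pos":[-1,0,0],"angular":[0,0,0],"fingers":255},{"delta_pos":[-1,0,0],"angular":[0,0,0],"fingers":255},{"delta_pos":[-1,2,0],"angular":[0,0,0],"fingers":255},{"delta_pos":[-1,4,0],"angular":[0,0,0],"fingers":255},{"delta_pos":[-1,6,0],"angular":[0,0,0],"fingers":255},{"delta_pos":[-1,8,0],"angular":[0,0,0],"fingers":255},{"delta_pos":[-1,10,0],"angular":[0,0,0],"fingers":255},{"delta_pos":[-1,10,0],"angular":[0,0,0],"fingers":255},{"delta_pos":[-1,10,0],"angular":[0,0,0],"fingers":255}]'; python3 - <<'E'
from h import *
import cv2
s=env.read_state();im=env.capture("wrist");print(s["tool_pos"],s["force"],s["wrist_torque"])
h=cv2.cvtColor(im,cv2.COLOR_BGR2HSV)[160:230,280:390];m=cv2.inRange(h,(12,110,60),(30,255,255));n,_,st,ce=cv2.connectedComponentsWithStats(m)
for i in range(1,n):
    if st[i,4]>100:
        p=ce[i]+[280,160];print("brass px",p,"crop",(p-[220,120])*3+1,st[i])
        a=-.2525;e=np.array([[np.cos(a),np.sin(a)],[-np.sin(a),np.cos(a)]])
        tool=np.array([s["tool_pos"][0],s["tool_pos"][1]]);print("rel tcp",e@(onz(wray(*p,s),.0235)-tool)*1000)
E
```

```text
t: 7.85
tool_pos: [0.5296, 0.1268, 0.0323]
tool_rot: [3.14, -0.0, 1.318]
force: [0.9, -0.6, 0.6]
grip_width: 0.0133
gripper_force: 60.2
[0.52956715 0.1268216  0.03234321] [ 0.9374447  -0.6192113   0.55790101] [-0.06730278  0.11221367 -0.00727577]
brass px [314.19194631 203.17181208] crop [283.57583893 250.51543624] [ 18  28  33  33 745]
rel tcp [-3.21873072 43.46976339]
```

```bash
python3 -m crank '[{"delta_pos":[0.4,1,0],"angular":[0,0,0],"fingers":255},{"delta_pos":[0.4,2,0],"angular":[0,0,0],"fingers":255},{"delta_pos":[0.4,3,0],"angular":[0,0,0],"fingers":255},{"delta_pos":[0.4,4,0],"angular":[0,0,0],"fingers":255},{"delta_pos":[0.4,5,0],"angular":[0,0,0],"fingers":255},{"delta_pos":[0.4,6,0],"angular":[0,0,0],"fingers":255},{"delta_pos":[0.4,7,0],"angular":[0,0,0],"fingers":255},{"delta_pos":[0.4,7,0],"angular":[0,0,0],"fingers":255}]'
```

```text
t: 8.57
tool_pos: [0.5361, 0.1259, 0.0323]
tool_rot: [3.141, -0.0, 1.319]
force: [-0.9, 0.9, 2.9]
grip_width: 0.0135
gripper_force: 60.4
```

```bash
python3 -m crank '[{"delta_pos":[0,1,0],"angular":[0,0,0],"fingers":255},{"delta_pos":[0,2,0],"angular":[0,0,0],"fingers":255},{"delta_pos":[0,3,0],"angular":[0,0,0],"fingers":255},{"delta_pos":[0,3,0],"angular":[0,0,0],"fingers":255}]'
```

```text
t: 8.9
tool_pos: [0.539, 0.125, 0.0323]
tool_rot: [3.141, -0.0, 1.319]
force: [-1.0, 0.6, 3.1]
grip_width: 0.013
gripper_force: 60.5
```

```bash
python3 -m crank '[{"delta_pos":[0,1,0],"angular":[0,0,0],"fingers":255},{"delta_pos":[0,2,0],"angular":[0,0,0],"fingers":255},{"delta_pos":[0,3,0],"angular":[0,0,0],"fingers":255},{"delta_pos":[0,3,0],"angular":[0,0,0],"fingers":255}]'; for i in 1; do python3 -m crank '[{"delta_pos":[0,0.5,0],"angular":[0,0,0],"fingers":255},{"delta_pos":[0,1,0],"angular":[0,0,0],"fingers":255},{"delta_pos":[0,1,0],"angular":[0,0,0],"fingers":255}]'; done
```

```text
t: 9.23
tool_pos: [0.542, 0.1242, 0.0323]
tool_rot: [3.141, -0.0, 1.319]
force: [-1.0, 0.8, 4.2]
grip_width: 0.0134
gripper_force: 60.5
t: 9.48
tool_pos: [0.5427, 0.124, 0.0323]
tool_rot: [3.141, -0.0, 1.319]
force: [-1.6, 0.1, 3.7]
grip_width: 0.0137
gripper_force: 60.7
```

```bash
python3 -m crank '[{"delta_pos":[0,0.5,0],"angular":[0,0,0],"fingers":255},{"delta_pos":[0,0.5,0],"angular":[0,0,0],"fingers":255}]'
```

```text
t: 9.65
tool_pos: [0.5434, 0.1237, 0.0322]
tool_rot: [3.141, 0.0, 1.319]
force: [-0.7, 0.5, 3.2]
grip_width: 0.0132
gripper_force: 60.6
```

```bash
python3 -m crank '[{"delta_pos":[0,0.5,0],"angular":[0,0,0],"fingers":255},{"delta_pos":[0,0.5,0],"angular":[0,0,0],"fingers":255}]'
```

```text
t: 9.82
tool_pos: [0.5437, 0.1237, 0.0323]
tool_rot: [3.141, 0.0, 1.319]
force: [-1.7, 0.4, 2.3]
grip_width: 0.0132
gripper_force: 60.5
```

```bash
python3 -m crank '[{"delta_pos":[0,0.5,0],"angular":[0,0,0],"fingers":255},{"delta_pos":[0,0.5,0],"angular":[0,0,0],"fingers":255}]'
```

```text
t: 9.98
tool_pos: [0.5442, 0.1236, 0.0323]
tool_rot: [3.141, 0.0, 1.319]
force: [-1.6, 0.5, 2.2]
grip_width: 0.0135
gripper_force: 60.4
```

```bash
python3 -m crank '[{"delta_pos":[0,0.5,0],"angular":[0,0,0],"fingers":255},{"delta_pos":[0,0.5,0],"angular":[0,0,0],"fingers":255}]'
```

```text
t: 10.15
tool_pos: [0.5446, 0.1235, 0.0323]
tool_rot: [3.141, 0.0, 1.319]
force: [-1.6, 0.9, 2.8]
grip_width: 0.0134
gripper_force: 60.4
```

```bash
python3 -m crank '[{"delta_pos":[0,0.5,0],"angular":[0,0,0],"fingers":255},{"delta_pos":[0,0.5,0],"angular":[0,0,0],"fingers":255}]'
```

```text
t: 10.32
tool_pos: [0.5448, 0.1234, 0.0322]
tool_rot: [-3.141, 0.0, 1.319]
force: [-3.4, 1.0, 3.1]
grip_width: 0.0136
gripper_force: 60.6
```

```bash
python3 -m crank '[{"delta_pos":[0,0.3,0],"angular":[0,0,0],"fingers":255},{"delta_pos":[0,0.3,0],"angular":[0,0,0],"fingers":255}]'
```

```text
t: 10.48
tool_pos: [0.5449, 0.1234, 0.0323]
tool_rot: [-3.141, 0.0, 1.319]
force: [-3.6, 1.0, 3.2]
grip_width: 0.0135
gripper_force: 60.8
```

```bash
python3 -m crank '[{"delta_pos":[0,0.5,0],"angular":[0,0,0],"fingers":255},{"delta_pos":[0,0.5,0],"angular":[0,0,0],"fingers":255}]'
```

```text
t: 10.65
tool_pos: [0.545, 0.1234, 0.0323]
tool_rot: [-3.14, -0.0, 1.319]
force: [-5.8, 1.1, 6.4]
grip_width: 0.0133
gripper_force: 61.2
```

```bash
python3 -m crank '[{"delta_pos":[0,0.4,0],"angular":[0,0,0],"fingers":255},{"delta_pos":[0,0.4,0],"angular":[0,0,0],"fingers":255}]'; python3 - <<'E'
from h import *
import cv2
s=env.read_state();print(s["tool_pos"],s["force"],s["wrist_torque"])
im=env.capture("wrist");t=env.capture("scene")
a=cv2.resize(im[120:380,170:430],(400,400));b=cv2.resize(t[255:325,320:430],(629,400),interpolation=cv2.INTER_CUBIC)[:,:400]
cv2.imwrite("pics/w6.png",np.hstack([a,b]))
E
```

```text
t: 10.82
tool_pos: [0.545, 0.1234, 0.0323]
tool_rot: [-3.139, 0.0, 1.319]
force: [-7.4, 1.8, 8.4]
grip_width: 0.0132
gripper_force: 61.4
[0.54502154 0.1233584  0.03229257] [-7.35976275  1.78209012  8.41287306] [ 0.23678537  1.12362247 -0.04793974]
```

View pics/w6.png

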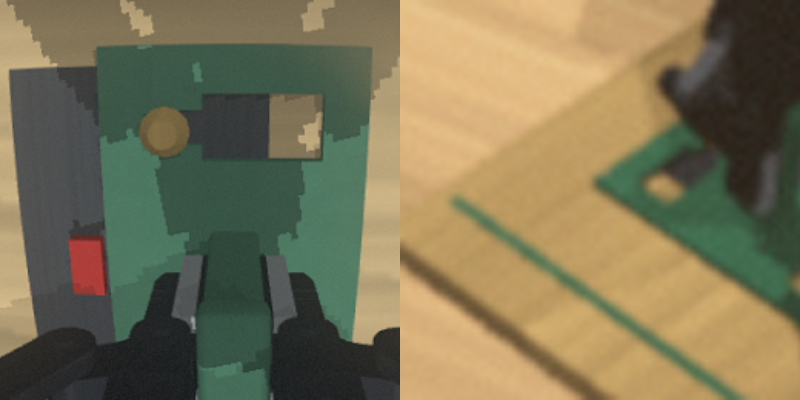

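The head sits at the slot's end and the full red latch shows behind the plate's rear edge, with 7.6 N at the stop. I'll relax the push, release and retreat.

```bash
python3 -m crank '[{"delta_pos":[0,-0.8,0],"angular":[0,0,0],"fingers":255},{"delta_pos":[0,-1.2,0],"angular":[0,0,0],"fingers":255},{"delta_pos":[0,-1.2,0],"angular":[0,0,0],"fingers":255}]' 20; python3 -m crank '[{"delta_pos":[0,0,0],"angular":[0,0,0],"fingers":150},{"delta_pos":[0,0,0],"angular":[0,0,0],"fingers":150},{"delta_pos":[0,0,0],"angular":[0,0,0],"fingers":120},{"delta_pos":[0,0,0],"angular":[0,0,0],"fingers":120},{"delta_pos":[0,0,-15],"angular":[0,0,0],"fingers":120},{"delta_pos":[0,0,-50],"angular":[0,0,0],"fingers":120},{"delta_pos":[0,0,-90],"angular":[0,0,0],"fingers":120},{"delta_pos":[-40,0,-130],"angular":[0,0,0],"fingers":120},{"delta_pos":[-60,0,-150],"angular":[0,0,0],"fingers":120},{"delta_pos":[-60,0,-150],"angular":[0,0,0],"fingers":120},{"delta_pos":[-60,0,-150],"angular":[0,0,0],"fingers":120}]'; python3 - <<'E'
from h import *
import cv2
s=env.read_state();print(s["tool_pos"],s["force"])
im=env.capture("wrist");cv2.imwrite("pics/w7.png",im)
cv2.imwrite("pics/w7c.png",cv2.resize(im[60:260,190:430],None,fx=3,fy=3,interpolation=cv2.INTER_CUBIC))
E
```

```text
t: 11.17
tool_pos: [0.545, 0.1234, 0.0323]
tool_rot: [3.142, -0.0, 1.319]
force: [-3.5, 1.0, 2.9]
grip_width: 0.0132
gripper_force: 60.4
t: 12.08
tool_pos: [0.5311, 0.0635, 0.1843]
tool_rot: [3.138, -0.003, 1.315]
force: [0.1, 0.2, -0.1]
grip_width: 0.0452
gripper_force: 0.0
[0.53114362 0.06346097 0.18432065] [ 0.14375546  0.19851629 -0.06162304]
```

View pics/w7c.png

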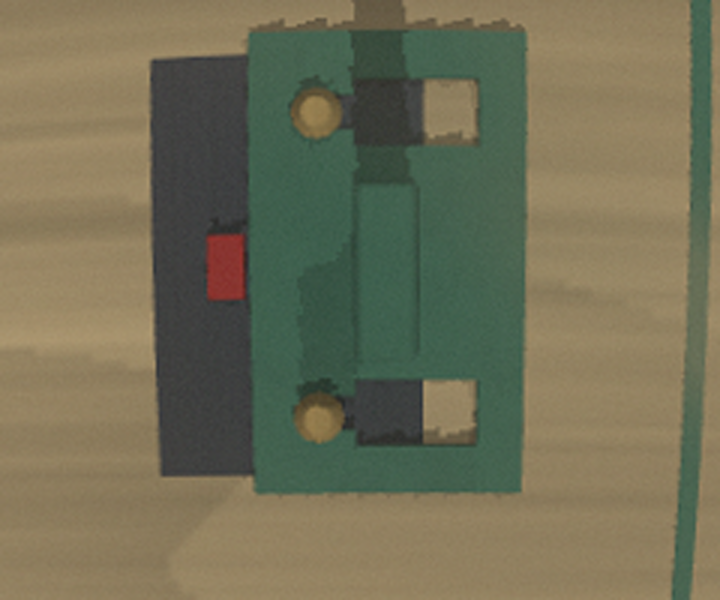

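Both heads sit at the slots' closed ends at (316,112) and (319,417). The red latch at (226,267) stands clear behind the plate and casts a shadow, so it is up.

```bash
python3 -c "
from station import env
print(env.hand_in())"
```

```text
the job is handed in; nothing more can be done
None
```

The green bracket is mounted on both screws and slid to its stop, with about 7.6 N at most on the push; the last picture shows the red latch up behind it. I let go, backed the gripper clear and handed the job in at about 12 s, but no verdict came back.

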